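# Fit the crank of the coffee mill and park it over the spout

### The job

Put the loose crank on the coffee mill's upright splined spindle: press it down lightly and rock it until the teeth mesh and it sits fully home, with the arm pointing well away from the spout. Then, with the crank home, wind it round until its arm lies over the spout, and let go. Never press or force it hard, and leave the tin, the glass and the tamper where they are.

Things in the scene. Friction and masses are not known exactly. Their poses are not given: they have to be found in the camera images.
- mill: Hand coffee mill, fixed. Dark base plate 112 x 112 mm; round steel body 90 mm across; black knurled cap 96 mm across, its top 100 mm above the surface; a steel spout comes out of the body along the mill's own -x; an upright splined spindle stands on its axis. Origin: on the axis at the surface; z up
- mill_seat (a point): On the mill's axis, 116 mm above the surface: upper face of the spindle's flange (48 mm across), where the hub's underside rests when home. From it rise five straight splines 72 degrees apart, each 5.6 mm wide, reaching 14 mm from the axis, 16 mm high. Which way they point differs every time and is not measured. Axes as the mill's
- mill_pilot (a point): Top end of the spindle, on the axis, 142 mm up: a smooth pilot 18 mm across, tapered end, 10 mm high above the splines. The spindle is sprung: gives downwards from 5 N, 0.7 N more per mm, hard stop after 8 mm (10.5 N), springs back. It turns freely both ways against 0.12 N m and stays where left; pressing much over 10 N drags it round
- mill_spout (a point): Outer end of the mill's spout, a steel trough 34 mm wide, 87 mm from the axis along the mill's -x and 43 mm above the surface; at most 75 mm high at its root. Axes as the mill's
- crank_center (a point): Centre of the loose crank's hub, 22 mm above its underside. The hub is a square steel block 42 x 42 x 44 mm, at first standing on the surface with its bore down. x: along the arm, from hub to knob; z up. The flat arm, 14 mm wide, leaves the hub at its top (36 to 43 mm above the underside), so grip the hub across its sides at +y and -y. Weight about 0.22 kg
- crank_bore (a point): Mouth of the splined bore, centre of the hub's underside. Bore 34 mm deep; five inner teeth at 0, 72, 144.. degrees from the arm, 5.6 mm wide, tips 10.5 mm from the axis, from 2 to 24 mm above the underside. Play on the spindle: 1.5 mm sideways, 6 degrees of turn either way. With teeth end on end the hub stands 14 mm above home. Axes as crank_center
- crank_knob (a point): Middle of the round dark wooden knob (24 mm across, 29 mm high, upright) at the end of the crank's arm, 85 mm from the hub's axis and 60 mm above the hub's underside. Axes as crank_center
- tin_c (a point): Bystander: centre of a food tin, 57 mm across, 72 mm high, standing; leave alone
- tea_glass_c (a point): Bystander: centre of a straight clear tea glass, 62 mm across, 67 mm high, upside down; leave alone
- tamper_c (a point): Bystander: centre of a coffee tamper, steel foot 58 mm across and black turned grip, 82 mm high, standing; leave alone

How it is judged:
By the outcome, as a careful person would: the job done as asked, in the order asked, and still so for the second after the job is handed in, with the robot touching nothing.
It also fails if it takes over 61 s, if anything falls off the work surface, if the arm or the gripper's body presses on something with over 40 N, if the wrist force passes 120 N, or if a joint passes its speed limit or range.

### The arm

A 7-joint arm with a two-finger parallel gripper is mounted at the origin on a cart in front of the work surface, level with it; the furniture and walls round the work are solid. World frame = base frame: x ahead of the robot, y to its left, z up, the work surface at z = 0. Lengths are in m, angles in rad, forces in N, time in s.
With the tool pointing down it reaches from about 0.425 to 0.925 m from the base axis. Payload 6.8 kg.
Tool frame: the origin (TCP) lies on the centre line of the jaws, within the pads' length; the fingertips stand 8 mm ahead of it and the grasp point (between the pads) lies 11 mm behind it; z points along the fingers, y is the line along which they close (so a half turn about z gives the same grasp; the last joint's range is limited). The gripper opens to 88 mm and grips with 3 to 60 N. Pads are 20 mm wide; open, the fingers measure 115 mm over their backs; the gripper's body (75 mm by 178 mm) begins 61 mm behind the grasp point.
Start: joints at [-1.383, 0.477, 0.022, 1.555, -0.011, 1.109, -0.083], TCP at [0.197, 0.646, 0.231] pointing down, gripper open.
Joint ranges: [-2.96, 2.96], [-0.34, 2.1], [-1.41, 1.46], [0.24, 2.44], [-1.37, 4.51], [0.17, 1.92], [-2.96, 2.96]. Speed limits (rad/s): [2.39, 2.39, 3.14, 3.14, 3.14, 3.14, 3.14].

### API

Orientations are given as a 3x3 rotation matrix whose columns are the frame's x, y, z axes.
In Python, from rig import manip, grab_frame, calibration, finish_job, recognise gives the robot as it stands.
- The arm moves only by the tool send_rows, never from a script. Its argument "steps" is a list of rows, each a list of 2 entries, a list of its own where there are three numbers: the shift along the tool's x, y, z in m, then the turn, a rotation vector about the tool's x, y, z in degrees. A call has 1 to 5 rows; each row shifts and turns the commanded pose from where the row before left it, along the tool's axes as they then stand; what a row does not reach is not made up. A row lasts 1/10 s, in which the tool goes at most 50 mm and 8.59 degrees, less where a joint would pass 70% of its speed; a pose out of reach is approached as far as the arm can. A call is refused whole if a number of a shift passes 0.05 or a number of a turn 8.59, either way. A call with a gripper value outside its range is refused whole. "fingers" is the closure in counts, from 0 (fully open) to 255 (shut), set as the call begins (left out, the last holds). The fingers move at their own pace and stop on an object; "squeeze" is the grip in N (left out, the last holds). Time passes only in rows, so rows that do not move let the fingers close. It gives the time, the measured TCP pose, the force, the opening and the grip force at its end, in the units of the state.
- manip.read_state(): the state, without advancing time (a new reading comes with each control period).
- grab_frame(name): name is "scene" or "top" or "wrist"; returns the picture (400x640x3 uint8, red, green, blue); there is no depth.
- calibration(name): a dict with "intrinsics" (3x3 intrinsics, pixels), "position" and "rotation" of the camera in the world. Camera axes: x right, y up, looking along -z (the intrinsics and any distortion apply to the point x, -y, -z); pixel columns grow to the right and rows downward; lengths in m; the calibration is good to about 2 mm. The wrist camera is an equidistant fisheye: a pixel r from the principal point sees the ray r / f radians off the axis. A picture is of the moment at which its call begins: read the wrist's pose just before it. calibration takes no time and is no camera call; for the wrist camera it gives the pose at the moment of the call.
- finish_job(): hands the job in; it is judged then, once.
Trained networks look in the newest picture that a camera, given by its name, has taken for a name from the list of things; names that differ only in an ending like _2 or _b are one class to them, and where a whole thing is asked for, a point or a joint stands for the part that bears it (a point fixed in the world has none). Each returns a list of dicts, best first, with "conf" (0 to 1); they miss things now and then, are a little off and sometimes report something else, mostly with a low value. They report only what shows in the picture. A call takes as long as a camera call.
- recognise(camera, target): "extent" ([left, top, width, height] as shares, 0 to 1, of the picture: columns of its width, rows of its height, round what is visible of it).
The state is a dict: "clock": time; "qpos": joint angles; "qvel": joint speeds; "joint_torque": joint torques, N m; "tcp_pos": TCP position; "tool_rot": TCP orientation; "contact_force": force on the tool from outside, world axes, zero at the start; "ft_torque": the same for the moment, N m; "gripper_width": finger opening in m; "grip_force": force on a finger pad.
Only numpy, scipy, OpenCV 4.12 (cv2) and the standard library are available. Lean on these libraries where they do the work, as an engineer would, in place of code of your own. Each camera call takes 0.05 s, during which the arm holds its last target. There are 200 camera calls.

## Working session

There is one attempt and no reset: what is moved stays moved. The work goes in short steps, Python scripts to look and compute and a tool call to move; the robot and the scene stay as the last step left them, time stands still between calls to the robot, and variables do not carry over. Pictures are saved under pics/ and viewed, at most 10 in all, crops included, and the job is handed in when it is done.

Besides the shell and the picture viewer there is one more tool, called after ">>>" as name([rows], argument=value, ...), one row to a line, values as JSON. send_rows: Moves the arm, as the interface text tells. Its arguments: {"type":"object","properties":{"steps":{"type":"array"},"fingers":{"type":"number"},"squeeze":{"type":"number"}},"required":["steps"]}

```bash
mkdir -p pics; ls
python3 - <<'E'
from rig import *
import cv2,numpy as np
s=manip.read_state();print(s['clock'],s['tcp_pos'],s['tool_rot'],s['contact_force'])
for c in ['scene','top']:
    im=grab_frame(c);cv2.imwrite(f'pics/{c}0.png',im[...,::-1])
    k=calibration(c);print(c,k)
    for t in ['mill','mill_pilot','mill_spout','crank_center','crank_knob','tin_c','tea_glass_c','tamper_c']:
        r=recognise(c,t)[:2];print(t,[(round(d['conf'],2),(np.array(d['extent'])*[640,400,640,400]).round(0).tolist()) for d in r])
E
```

```text
pics
0.0 [0.19662925 0.64509655 0.22970107] [[-9.56566777e-01  2.91513040e-01 -3.86325890e-04]
 [ 2.91513257e-01  9.56565125e-01 -1.78374156e-03]
 [-1.50438051e-04 -1.81888704e-03 -9.99998335e-01]] [-0.06463004  0.10010926  0.46608075]
scene {'intrinsics': array([[362.66256846,   0.        , 320.00247461],
       [  0.        , 362.66256846, 199.87961814],
       [  0.        ,   0.        ,   1.        ]]), 'position': array([0.01894772, 0.49029604, 0.55710704]), 'rotation': array([[-0.63135542,  0.41011897, -0.65817381],
       [-0.77545593, -0.32550944,  0.54102838],
       [ 0.00764421,  0.85196598,  0.52354134]])}
mill [(0.92, [251.0, 208.0, 72.0, 74.0])]
mill_pilot [(0.95, [248.0, 209.0, 68.0, 75.0])]
mill_spout [(0.81, [247.0, 207.0, 71.0, 75.0])]
crank_center [(0.55, [358.0, 198.0, 32.0, 29.0])]
crank_knob [(0.55, [359.0, 204.0, 31.0, 23.0])]
tin_c [(0.63, [214.0, 215.0, 26.0, 36.0]), (0.36, [250.0, 209.0, 71.0, 71.0])]
tea_glass_c [(0.8, [261.0, 194.0, 25.0, 21.0])]
tamper_c [(0.79, [318.0, 176.0, 22.0, 30.0])]
top {'intrinsics': array([[365.69323004,   0.        , 323.183818  ],
       [  0.        , 365.69323004, 198.9314092 ],
       [  0.        ,   0.        ,   1.        ]]), 'position': array([0.40477662, 0.02707817, 0.95190719]), 'rotation': array([[-7.59373835e-03,  9.85544014e-01, -1.69249318e-01],
       [-9.99969436e-01, -7.79909119e-03, -5.48548073e-04],
       [-1.86060914e-03,  1.69239980e-01,  9.85573116e-01]])}
mill [(0.92, [252.0, 175.0, 53.0, 57.0])]
mill_pilot [(0.63, [252.0, 171.0, 50.0, 58.0])]
mill_spout []
crank_center [(0.63, [363.0, 192.0, 25.0, 43.0]), (0.6, [292.0, 133.0, 22.0, 29.0])]
crank_knob [(0.6, [366.0, 189.0, 26.0, 46.0])]
tin_c [(0.56, [235.0, 134.0, 31.0, 28.0])]
tea_glass_c [(0.86, [293.0, 133.0, 21.0, 29.0])]
tamper_c [(0.91, [358.0, 139.0, 23.0, 25.0])]
```

Run:
```python
import cv2
a=cv2.imread('pics/top0.png')[120:250,225:405];cv2.imwrite('pics/topc.png',cv2.resize(a,None,fx=4.4,fy=4.4,interpolation=cv2.INTER_CUBIC))
a=cv2.imread('pics/scene0.png')[165:295,205:405];cv2.imwrite('pics/scenec.png',cv2.resize(a,None,fx=4,fy=4,interpolation=cv2.INTER_CUBIC))
```

```text
(no output)
```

View pics/topc.png

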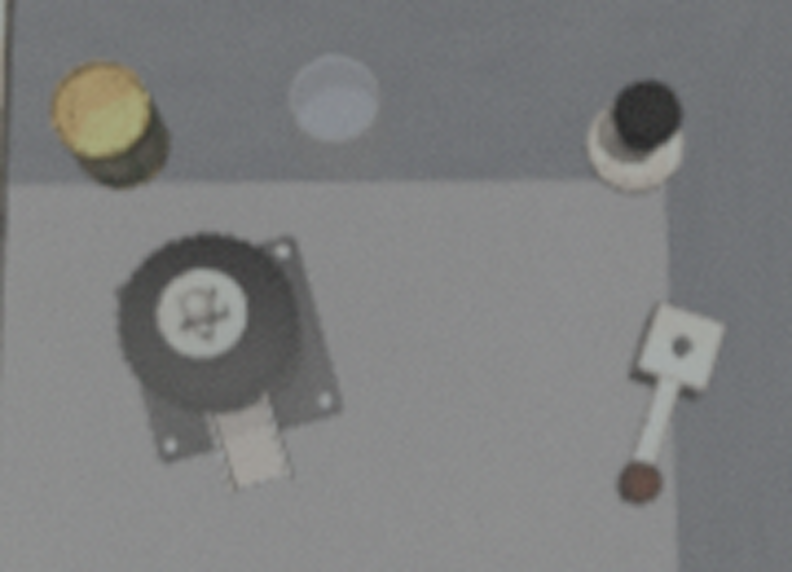

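View pics/scenec.png

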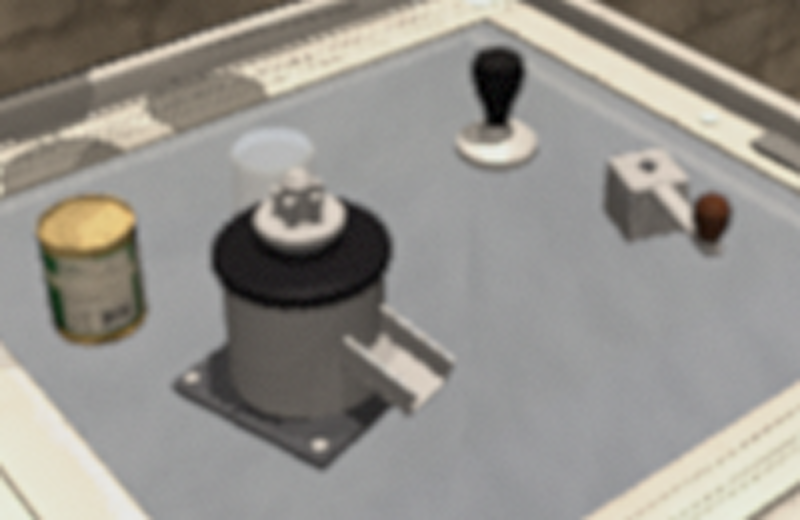

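```bash
cat > h.py <<'E'
import numpy as np
from rig import *
def ray(cam,u,v,z,k=None):
    k=k or calibration(cam);K=k['intrinsics'];a=(u-K[0,2])/K[0,0];b=(v-K[1,2])/K[1,1]
    if cam=='wrist':
        r=np.hypot(a,b);f=np.sin(r)/max(r,1e-9);d=np.array([a*f,-b*f,-np.cos(r)])
    else: d=np.array([a,-b,-1])
    d=k['rotation']@d;return k['position']+d*(z-k['position'][2])/d[2]
def proj(cam,p,k=None):
    k=k or calibration(cam);K=k['intrinsics'];c=k['rotation'].T@(np.array(p)-k['position']);x,y,z=c[0],-c[1],-c[2]
    if cam=='wrist':
        t=np.arctan2(np.hypot(x,y),z);s=t/max(np.hypot(x,y),1e-9)
    else: s=1/z
    return K[:2,2]+K[0,0]*s*np.array([x,y])
E
python3 - <<'E'
from h import *
T=lambda u,v,z:ray('top',225+u/4.4-.4,120+v/4.4-.4,z)
S=lambda u,v,z:ray('scene',205+u/4-.4,165+v/4-.4,z)
for n,f,u,v,z in [('flange',T,203,312,.116),('cap',T,210,322,.1),('spout',T,263,485,.045),('hole1',T,285,250,.006),('hole2',T,325,400,.006),('hole3',T,170,445,.006),
 ('hub',T,681,346,.044),('knob',T,640,480,.074),('tin',T,101,110,.072),('glass',T,334,99,.067),('tamper',T,647,115,.082),
 ('flangeS',S,299,222,.116),('hubS',S,648,166,.044),('knobS',S,712,215,.06),('tampS',S,498,60,.082),('glassS',S,272,147,.067),('pilotS',S,297,178,.142)]:
    print(n,f(u,v,z).round(4))
print(manip.read_state()['clock'])
E
```

```text
flange [0.5692 0.1495 0.116 ]
cap [0.5668 0.148  0.1   ]
spout [0.4835 0.1245 0.045 ]
hole1 [0.6285 0.1168 0.006 ]
hole2 [0.5371 0.0924 0.006 ]
hole3 [0.511  0.1838 0.006 ]
hub [ 0.5613 -0.114   0.044 ]
knob [ 0.4821 -0.0844  0.074 ]
tin [0.6955 0.2161 0.072 ]
glass [0.7027 0.0837 0.067 ]
tamper [ 0.6868 -0.0934  0.082 ]
flangeS [0.5635 0.154  0.116 ]
hubS [ 0.5634 -0.1163  0.044 ]
knobS [ 0.4833 -0.0883  0.06  ]
tampS [ 0.6834 -0.0877  0.082 ]
glassS [0.7049 0.0834 0.067 ]
pilotS [0.5658 0.1522 0.142 ]
0.9
```

>>> send_rows([
  [[-0.038,-0.028,0],[0,0,0]],
  [[-0.038,-0.028,0],[0,0,0]],
  [[-0.038,-0.028,0],[0,0,0]],
  [[-0.038,-0.028,0],[0,0,0]],
  [[-0.038,-0.028,0],[0,0,0]],
], fingers=0)

```text
clock: 1.4
tcp_pos: [0.3386, 0.4548, 0.2309]
tool_rot: [[-0.957, 0.291, 0.0], [0.291, 0.957, 0.0], [-0.0, 0.0, -1.0]]
contact_force: [0.4, -0.2, 0.1]
gripper_width: 0.0879
grip_force: 0.0
```

>>> send_rows([
  [[-0.038,-0.028,0],[0,0,0]],
  [[-0.038,-0.028,0],[0,0,0]],
  [[-0.038,-0.028,0],[0,0,0]],
  [[-0.038,-0.028,0],[0,0,0]],
  [[0,0,0],[0,0,0]],
])

```text
clock: 1.9
tcp_pos: [0.4549, 0.2981, 0.2311]
tool_rot: [[-0.953, 0.302, 0.002], [0.302, 0.953, -0.002], [-0.003, -0.001, -1.0]]
contact_force: [-0.2, -0.9, 0.1]
gripper_width: 0.0878
grip_force: 0.0
```

Run:
```python
from h import *
import cv2
s=manip.read_state();k=calibration('wrist');print(s['clock'],s['tcp_pos'],s['tool_rot'].round(3),s['qpos'].round(2),s['contact_force'])
print(k, s['tool_rot'].T@(k['position']-s['tcp_pos']))
im=grab_frame('wrist');cv2.imwrite('pics/w0.png',im[...,::-1])
print(proj('wrist',[.568,.15,.116],k),proj('wrist',[.568,.15,.142],k))
```

```text
1.9 [0.45489638 0.29810776 0.23112848] [[-0.953  0.302  0.002]
 [ 0.302  0.953 -0.002]
 [-0.003 -0.001 -1.   ]] [-0.84  0.26  0.18  1.88 -0.05  1.    0.62] [-0.16991896 -0.85957642  0.06451178]
{'intrinsics': array([[309.70691629,   0.        , 323.01338993],
       [  0.        , 309.70691629, 205.96749021],
       [  0.        ,   0.        ,   1.        ]]), 'position': array([0.38915247, 0.31885075, 0.38348217]), 'rotation': array([[ 0.30310902, -0.92118593, -0.24401107],
       [ 0.95295504,  0.29266262,  0.07890045],
       [-0.00126906, -0.25644702,  0.96655746]])} [ 0.06849741 -0.00028101 -0.15255231]
[228.16142362 335.79292222] [222.0594458  350.42885686]
```

View pics/w0.png

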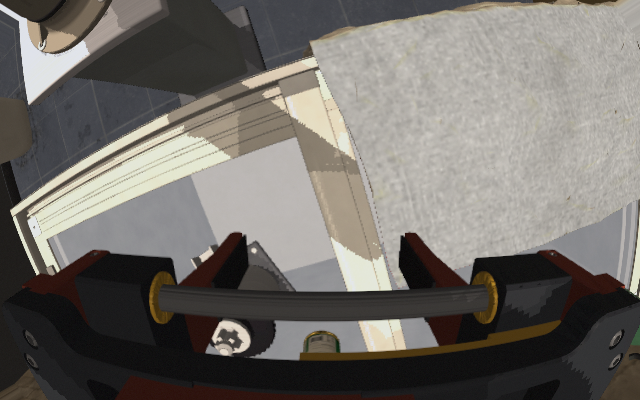

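>>> send_rows([
  [[-0.046,-0.021,0],[0,0,0]],
  [[-0.046,-0.021,0],[0,0,0]],
  [[-0.046,-0.021,0],[0,0,0]],
  [[-0.046,-0.021,0],[0,0,0]],
  [[-0.046,-0.021,0],[0,0,0]],
])

```text
clock: 2.45
tcp_pos: [0.6387, 0.1401, 0.2307]
tool_rot: [[-0.957, 0.289, -0.0], [0.289, 0.957, 0.001], [0.0, 0.001, -1.0]]
contact_force: [1.1, 1.2, -0.4]
gripper_width: 0.0881
grip_force: 0.0
```

>>> send_rows([
  [[0,0,0],[0,0,0]],
  [[0,0,0],[0,0,0]],
])

```text
clock: 2.65
tcp_pos: [0.6379, 0.1397, 0.2301]
tool_rot: [[-0.956, 0.292, -0.001], [0.292, 0.956, 0.0], [0.001, -0.0, -1.0]]
contact_force: [0.3, 1.0, 0.1]
gripper_width: 0.088
grip_force: 0.0
```

Run:
```python
from h import *
import cv2
s=manip.read_state();k=calibration('wrist');print(s['clock'],s['tcp_pos'],s['tool_rot'].round(3),s['qpos'].round(2),s['contact_force'])
im=grab_frame('wrist');cv2.imwrite('pics/w1.png',im[...,::-1])
np.savez('w1.npz',**k)
u,v=proj('wrist',[.568,.15,.125],k).round().astype(int);print(u,v)
x0,y0=u-70,v-60
c=cv2.resize(im[y0:y0+100,x0:x0+140],None,fx=5,fy=5,interpolation=cv2.INTER_CUBIC);print(x0,y0)
cv2.imwrite('pics/w1c.png',c[...,::-1])
```

```text
2.65 [0.63786929 0.13965587 0.23013236] [[-0.956  0.292 -0.001]
 [ 0.292  0.956  0.   ]
 [ 0.001 -0.    -1.   ]] [-0.5   0.45  0.26  1.63 -0.13  1.08  1.07] [0.27586933 0.97518535 0.08258069]
311 125
241 65
```

View pics/w1c.png

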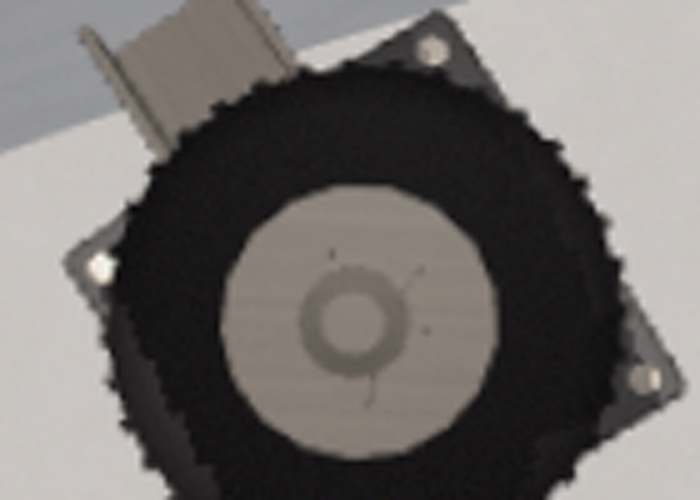

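Run:
```python
from h import *
import cv2
k=dict(np.load('w1.npz'))
f=lambda u,v,z:ray('wrist',241+u/5-.4,65+v/5-.4,z,k)
print('flange',f(359,322,.116),'pilot',f(355,322,.142),'pilotbase',f(355,322,.132))
for n,u,v in [('a',100,268),('b',433,50),('c',646,378)]: print(n,f(u,v,.006))
print('spoutroot',f(140,90,.07),f(280,30,.07))
# spline-top plane rectified, 10 px/mm, rows = -x, cols = -y (seen as top camera)
im=cv2.imread('pics/w1.png');c=f(355,322,.142)
n=500;g=np.zeros((n,n,2),np.float32)
for i in range(0,n):
  for j in range(0,n):
    g[i,j]=proj('wrist',[c[0]+(250-i)*.0001,c[1]+(250-j)*.0001,.132],k)
r=cv2.remap(im,g[...,0],g[...,1],cv2.INTER_CUBIC)
gray=r.max(2) if 0 else cv2.cvtColor(r,cv2.COLOR_BGR2GRAY)
e=np.clip((gray.astype(float)-85)*4,0,255).astype(np.uint8);print(np.percentile(gray,[5,25,50,75,95]))
lo,hi=np.percentile(gray,[8,97]);e=np.clip((gray-lo)/(hi-lo)*255,0,255).astype(np.uint8)
e=cv2.createCLAHE(6,(4,4)).apply(e)
cv2.imwrite('pics/rect.png',e)
```

```text
flange [0.57155401 0.15019595 0.116     ] pilot [0.57145175 0.15050476 0.142     ] pilotbase [0.57141251 0.15013541 0.132     ]
a [0.538759   0.09030787 0.006     ]
b [0.51261955 0.1830103  0.006     ]
c [0.60416609 0.20923479 0.006     ]
spoutroot [0.51221803 0.12077251 0.07      ] [0.50953525 0.15117545 0.07      ]
[ 20.  25. 118. 130. 134.]
```

View pics/rect.png

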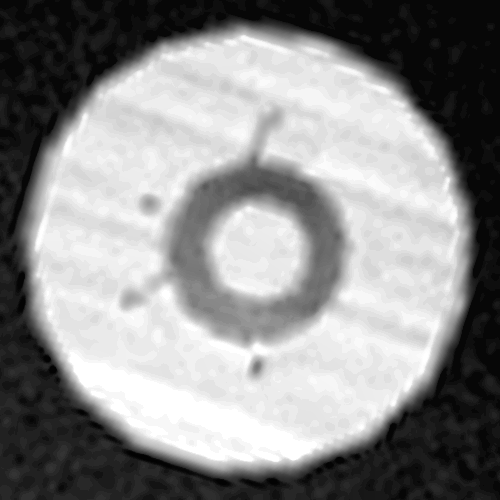

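>>> send_rows([
  [[-0.013,-0.046,0],[0,0,0]],
  [[-0.013,-0.046,0],[0,0,0]],
  [[-0.013,-0.046,0],[0,0,0]],
  [[-0.013,-0.046,0],[0,0,0]],
  [[-0.013,-0.044,0.02],[0,0,0]],
])

```text
clock: 3.2
tcp_pos: [0.6348, -0.0966, 0.2133]
tool_rot: [[-0.958, 0.288, 0.006], [0.288, 0.958, 0.001], [-0.005, 0.003, -1.0]]
contact_force: [1.5, -0.2, 0.1]
gripper_width: 0.0879
grip_force: 0.0
```

>>> send_rows([
  [[-0.008,-0.038,0.03],[0,0,0]],
  [[0,0,0.03],[0,0,3.5]],
  [[0,0,0],[0,0,0]],
  [[0,0,0],[0,0,0]],
])

```text
clock: 3.6
tcp_pos: [0.6303, -0.133, 0.1509]
tool_rot: [[-0.939, 0.344, -0.001], [0.344, 0.939, 0.002], [0.001, 0.001, -1.0]]
contact_force: [0.9, 0.5, 0.0]
gripper_width: 0.0877
grip_force: 0.0
```

Run:
```python
from h import *
import cv2
s=manip.read_state();k=calibration('wrist');print(s['clock'],s['tcp_pos'],s['tool_rot'].round(3),s['qpos'].round(2),s['contact_force'])
im=grab_frame('wrist');cv2.imwrite('pics/w2.png',im[...,::-1])
np.savez('w2.npz',**k)
u,v=proj('wrist',[.56,-.115,.044],k).round().astype(int);print(u,v)
x0,y0=max(u-70,0),max(0,v-100)
c=cv2.resize(im[y0:y0+140,x0:x0+140],None,fx=4,fy=4,interpolation=cv2.INTER_CUBIC);print(x0,y0)
cv2.imwrite('pics/w2c.png',c[...,::-1])
```

```text
3.6 [ 0.63027103 -0.13301081  0.15090447] [[-0.939  0.344 -0.001]
 [ 0.344  0.939  0.002]
 [ 0.001  0.001 -1.   ]] [-0.12  0.52  0.32  1.72 -0.2   0.93  1.5 ] [0.91903603 0.47659807 0.04688376]
314 122
244 22
```

View pics/w2c.png

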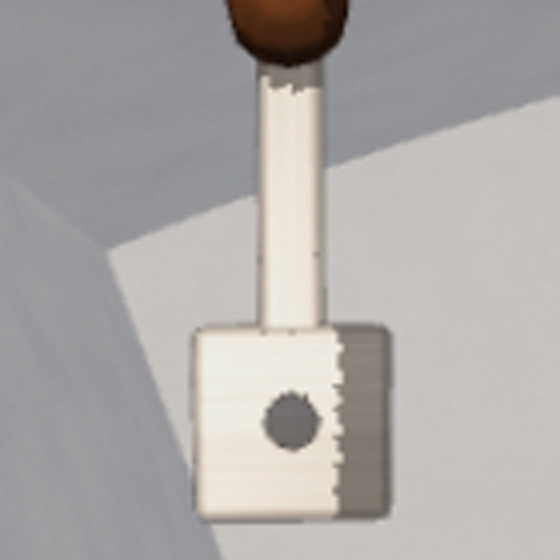

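Run:
```python
from h import *
k=dict(np.load('w2.npz'));s=manip.read_state();R=s['tool_rot'];p=s['tcp_pos']
f=lambda u,v,z:ray('wrist',244+u/4-.4,22+v/4-.4,z,k)
h=f(292.5,421,.044);a=f(291,100,.043);b=f(292,320,.043);print(h,a,b)
d=a-h;print('arm ang',np.degrees(np.arctan2(d[1],d[0])),np.degrees(np.arctan2(*(a-b)[1::-1])),'toolx',np.degrees(np.arctan2(R[1,0],R[0,0])))
t=np.array([h[0],h[1],.016]);print('to hub in tool',R.T@(t-p))
k1=dict(np.load('w1.npz'));print(s['clock'])
```

```text
[ 0.56426098 -0.11444729  0.044     ] [ 0.4993193  -0.09089106  0.043     ] [ 0.54424547 -0.10718153  0.043     ]
arm ang 160.06282419114945 160.06908420860935 toolx 159.8519619278252
to hub in tool [ 0.06939616 -0.00550544  0.1358614 ]
3.65
```

>>> send_rows([
  [[0.035,-0.003,0],[0,0,0]],
  [[0.0345,-0.0025,0.01],[0,0,0]],
  [[0,0,0.04],[0,0,0]],
  [[0,0,0.04],[0,0,0]],
  [[0,0,0.03],[0,0,0]],
])

```text
clock: 4.15
tcp_pos: [0.5644, -0.1147, 0.0311]
tool_rot: [[-0.939, 0.345, 0.003], [0.345, 0.939, 0.001], [-0.003, 0.002, -1.0]]
contact_force: [0.6, -0.1, 0.2]
gripper_width: 0.0876
grip_force: 0.0
```

>>> send_rows([
  [[0,0,0.015],[0,0,0]],
  [[0,0,0],[0,0,0]],
  [[0,0,0],[0,0,0]],
])

```text
clock: 4.45
tcp_pos: [0.5645, -0.1168, 0.0172]
tool_rot: [[-0.937, 0.348, 0.002], [0.348, 0.937, 0.0], [-0.002, 0.001, -1.0]]
contact_force: [0.9, 0.0, 0.7]
gripper_width: 0.0881
grip_force: 0.0
```

>>> send_rows([
  [[0,0,0],[0,0,0]],
  [[0,0,0],[0,0,0]],
  [[0,0,0],[0,0,0]],
  [[0,0,0],[0,0,0]],
  [[0,0,0],[0,0,0]],
], fingers=255, squeeze=30)

```text
clock: 4.95
tcp_pos: [0.563, -0.1172, 0.0159]
tool_rot: [[-0.937, 0.349, 0.0], [0.349, 0.937, 0.0], [-0.0, 0.0, -1.0]]
contact_force: [0.2, 1.0, 0.3]
gripper_width: 0.0512
grip_force: 0.0
```

>>> send_rows([
  [[0,0.0025,0],[0,0,0]],
  [[0,0,0],[0,0,0]],
  [[0,0,0],[0,0,0]],
  [[0,0,0],[0,0,0]],
])

```text
clock: 5.35
tcp_pos: [0.5641, -0.1143, 0.0157]
tool_rot: [[-0.937, 0.349, 0.0], [0.349, 0.937, 0.001], [-0.0, 0.001, -1.0]]
contact_force: [0.4, 2.5, 1.7]
gripper_width: 0.0416
grip_force: 29.9
```

>>> send_rows([
  [[0,0,-0.02],[0,0,0]],
  [[0,0,-0.04],[0,0,0]],
  [[0,0,-0.05],[0,0,0]],
  [[0,0,-0.05],[0,0,0]],
  [[0,0,0],[0,0,0]],
])

```text
clock: 5.85
tcp_pos: [0.5675, -0.1163, 0.1819]
tool_rot: [[-0.937, 0.35, 0.011], [0.35, 0.937, -0.001], [-0.011, 0.003, -1.0]]
contact_force: [1.4, 0.8, -2.6]
gripper_width: 0.0419
grip_force: 29.9
```

>>> send_rows([
  [[0.014,0.0417,-0.008],[0,0,0]],
  [[0.014,0.0417,-0.006],[0,0,0]],
  [[0.0144,0.0417,0],[0,0,0]],
  [[0.0144,0.0417,0],[0,0,0]],
  [[0.0144,0.0417,0],[0,0,0]],
])

```text
clock: 6.35
tcp_pos: [0.5688, 0.1065, 0.1882]
tool_rot: [[-0.937, 0.35, -0.002], [0.35, 0.937, -0.001], [0.002, -0.002, -1.0]]
contact_force: [0.6, 0.6, -1.6]
gripper_width: 0.0418
grip_force: 29.9
```

>>> send_rows([
  [[0.0144,0.0417,0],[0,0,0]],
  [[0,0,0],[0,0,8.4]],
  [[0,0,0],[0,0,8.4]],
  [[0,0,0],[0,0,8.4]],
  [[0,0,0],[0,0,8.4]],
])

```text
clock: 6.85
tcp_pos: [0.5699, 0.1489, 0.1879]
tool_rot: [[-0.582, 0.813, -0.003], [0.813, 0.582, -0.001], [0.0, -0.003, -1.0]]
contact_force: [0.8, 0.4, -2.4]
gripper_width: 0.042
grip_force: 29.9
```

>>> send_rows([
  [[0,0,0],[0,0,8.4]],
  [[0,0,0],[0,0,8.4]],
  [[0,0,0],[0,0,8.4]],
  [[0,0,0],[0,0,8.4]],
  [[0,0,0],[0,0,8.4]],
])

```text
clock: 7.35
tcp_pos: [0.57, 0.1488, 0.188]
tool_rot: [[0.112, 0.994, -0.002], [0.994, -0.112, -0.001], [-0.002, -0.002, -1.0]]
contact_force: [0.0, 0.6, -3.0]
gripper_width: 0.0419
grip_force: 29.9
```

>>> send_rows([
  [[0,0,0],[0,0,8.4]],
  [[0,0,0],[0,0,8.4]],
  [[0,0,0],[0,0,8.4]],
  [[0,0,0],[0,0,8.4]],
  [[0,0,0],[0,0,0]],
])

```text
clock: 7.85
tcp_pos: [0.5701, 0.149, 0.1881]
tool_rot: [[0.639, 0.769, -0.002], [0.769, -0.639, -0.002], [-0.003, -0.0, -1.0]]
contact_force: [-0.2, -0.2, -2.0]
gripper_width: 0.0419
grip_force: 29.9
```

Run:
```python
from h import *
import cv2
s=manip.read_state();R=s['tool_rot'];p=s['tcp_pos'];print(s['clock'],p,R.round(3),s['qpos'].round(2),s['contact_force'],s['ft_torque'],s['gripper_width'])
print('toolx',np.degrees(np.arctan2(R[1,0],R[0,0])),R.T@(np.array([.5715,.150,.16])-p))
im=[]
for c,(u,v) in [('top',(276,190)),('scene',(282,225))]:
    a=grab_frame(c)[v-50:v+50,u-50:u+50];im.append(cv2.resize(a,None,fx=4,fy=4,interpolation=cv2.INTER_CUBIC))
cv2.imwrite('pics/h.png',np.hstack(im)[...,::-1])
```

```text
7.85 [0.57006737 0.14904596 0.1880835 ] [[ 0.639  0.769 -0.002]
 [ 0.769 -0.639 -0.002]
 [-0.003 -0.    -1.   ]] [-0.9   0.46  0.71  1.84 -0.36  0.97 -0.72] [-0.17840953 -0.18205076 -1.99414939] [-0.07820087  0.07715981 -0.00297504] 0.041880471011190606
toolx 50.271879684128656 [0.00173185 0.00050315 0.02807834]
```

View pics/h.png

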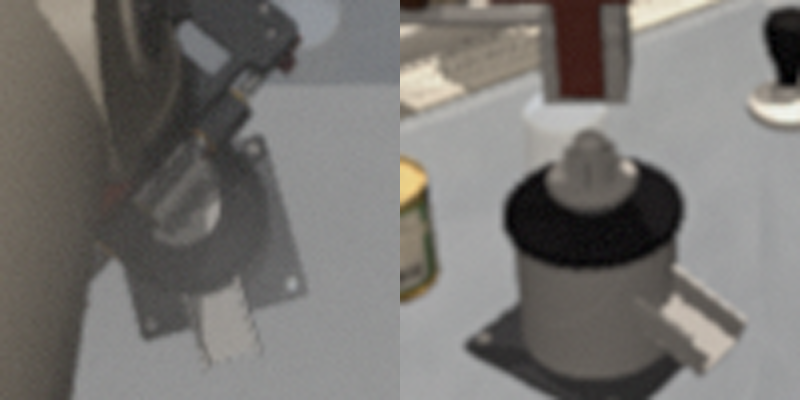

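>>> send_rows([
  [[0.0015,0.0005,0.01],[0,0,0]],
  [[0,0,0.01],[0,0,0]],
  [[0,0,0.007],[0,0,0]],
  [[0,0,0],[0,0,0]],
])

```text
clock: 8.35
tcp_pos: [0.5714, 0.15, 0.161]
tool_rot: [[0.638, 0.77, -0.003], [0.77, -0.638, -0.001], [-0.002, -0.001, -1.0]]
contact_force: [-0.8, 0.4, -2.3]
gripper_width: 0.0416
grip_force: 29.9
```

>>> send_rows([
  [[0,0,0.002],[0,0,0]],
  [[0,0,0.002],[0,0,0]],
  [[0,0,0],[0,0,0]],
])

```text
clock: 8.65
tcp_pos: [0.5724, 0.1503, 0.1586]
tool_rot: [[0.638, 0.77, 0.0], [0.77, -0.638, 0.0], [0.0, -0.0, -1.0]]
contact_force: [-0.3, 0.5, -2.5]
gripper_width: 0.042
grip_force: 29.9
```

>>> send_rows([
  [[0,0,0.0015],[0,0,0]],
  [[0,0,0.0015],[0,0,0]],
  [[0,0,0],[0,0,0]],
])

```text
clock: 8.95
tcp_pos: [0.5723, 0.1503, 0.1555]
tool_rot: [[0.638, 0.77, -0.0], [0.77, -0.638, 0.0], [-0.0, -0.0, -1.0]]
contact_force: [-0.3, -0.2, -2.9]
gripper_width: 0.0421
grip_force: 29.9
```

>>> send_rows([
  [[0,0,0.0015],[0,0,0]],
  [[0,0,0.0015],[0,0,0]],
  [[0,0,0],[0,0,0]],
])

```text
clock: 9.25
tcp_pos: [0.5722, 0.1503, 0.1524]
tool_rot: [[0.638, 0.77, -0.0], [0.77, -0.638, -0.0], [-0.0, -0.0, -1.0]]
contact_force: [0.5, 0.5, -3.4]
gripper_width: 0.0416
grip_force: 29.9
```

>>> send_rows([
  [[0,0,0.0015],[0,0,0]],
  [[0,0,0.0015],[0,0,0]],
  [[0,0,0.0015],[0,0,0]],
  [[0,0,0],[0,0,0]],
])

```text
clock: 9.65
tcp_pos: [0.5722, 0.1503, 0.1479]
tool_rot: [[0.638, 0.77, -0.0], [0.77, -0.638, -0.0], [-0.0, -0.0, -1.0]]
contact_force: [0.2, 0.2, -2.1]
gripper_width: 0.042
grip_force: 29.9
```

>>> send_rows([
  [[0,0,0.0015],[0,0,0]],
  [[0,0,0.0015],[0,0,0]],
  [[0,0,0],[0,0,0]],
])

```text
clock: 9.95
tcp_pos: [0.5725, 0.1503, 0.1454]
tool_rot: [[0.638, 0.77, 0.0], [0.77, -0.638, 0.0], [0.0, -0.0, -1.0]]
contact_force: [-1.5, -0.6, 1.8]
gripper_width: 0.0418
grip_force: 29.9
```

>>> send_rows([
  [[0,0,-0.0035],[0,0,0]],
  [[0,0,0],[0,0,-8.5]],
  [[0,0,0],[0,0,-8.5]],
  [[0,0,0],[0,0,-8.5]],
  [[0,0,0],[0,0,-8.5]],
])

```text
clock: 10.45
tcp_pos: [0.5723, 0.1502, 0.1487]
tool_rot: [[0.092, 0.996, -0.0], [0.996, -0.092, -0.0], [-0.0, -0.0, -1.0]]
contact_force: [0.3, -0.1, -2.5]
gripper_width: 0.0418
grip_force: 29.9
```

>>> send_rows([
  [[0,0,0],[0,0,-2]],
  [[0,0,0],[0,0,0]],
  [[0,0,0.002],[0,0,0]],
  [[0,0,0.0015],[0,0,0]],
  [[0,0,0],[0,0,0]],
])

```text
clock: 10.95
tcp_pos: [0.5721, 0.1503, 0.1448]
tool_rot: [[0.065, 0.998, -0.001], [0.998, -0.065, -0.0], [-0.0, -0.001, -1.0]]
contact_force: [-0.8, 0.0, -2.6]
gripper_width: 0.0419
grip_force: 29.9
```

>>> send_rows([
  [[0,0,0.001],[0,0,0]],
  [[0,0,0.001],[0,0,0]],
  [[0,0,0],[0,0,0]],
])

```text
clock: 11.25
tcp_pos: [0.5723, 0.1503, 0.143]
tool_rot: [[0.064, 0.998, -0.0], [0.998, -0.064, -0.0], [-0.0, -0.0, -1.0]]
contact_force: [0.3, -0.7, -3.6]
gripper_width: 0.0415
grip_force: 29.9
```

>>> send_rows([
  [[0,0,0.0015],[0,0,0]],
  [[0,0,0.0015],[0,0,0]],
  [[0,0,0.0015],[0,0,0]],
  [[0,0,0],[0,0,0]],
])

```text
clock: 11.65
tcp_pos: [0.5722, 0.1503, 0.1384]
tool_rot: [[0.064, 0.998, -0.0], [0.998, -0.064, -0.0], [-0.0, -0.0, -1.0]]
contact_force: [-0.8, 0.5, -3.4]
gripper_width: 0.0416
grip_force: 29.9
```

>>> send_rows([
  [[0,0,0.0015],[0,0,0]],
  [[0,0,0.0015],[0,0,0]],
  [[0,0,0.0015],[0,0,0]],
  [[0,0,0],[0,0,0]],
])

```text
clock: 12.05
tcp_pos: [0.5723, 0.1503, 0.1339]
tool_rot: [[0.064, 0.998, -0.0], [0.998, -0.064, -0.0], [-0.0, -0.0, -1.0]]
contact_force: [-0.4, 0.8, -2.2]
gripper_width: 0.0418
grip_force: 29.9
```

>>> send_rows([
  [[0,0,0.001],[0,0,0]],
  [[0,0,0.001],[0,0,0]],
  [[0,0,0],[0,0,0]],
])

```text
clock: 12.35
tcp_pos: [0.5723, 0.1504, 0.132]
tool_rot: [[0.064, 0.998, -0.0], [0.998, -0.064, 0.0], [-0.0, -0.0, -1.0]]
contact_force: [0.2, 0.1, -3.2]
gripper_width: 0.042
grip_force: 29.9
```

>>> send_rows([
  [[0,0,0.0008],[0,0,0]],
  [[0,0,0],[0,0,0]],
  [[0,0,0],[0,0,0]],
])

```text
clock: 12.65
tcp_pos: [0.5724, 0.1503, 0.1316]
tool_rot: [[0.064, 0.998, -0.0], [0.998, -0.064, 0.0], [0.0, -0.0, -1.0]]
contact_force: [-2.4, -0.8, 1.8]
gripper_width: 0.0421
grip_force: 29.9
```

>>> send_rows([
  [[0,0,0.0005],[0,0,0]],
  [[0,0,0],[0,0,0]],
  [[0,0,0],[0,0,0]],
])

```text
clock: 12.95
tcp_pos: [0.5724, 0.1504, 0.1309]
tool_rot: [[0.064, 0.998, -0.0], [0.998, -0.064, 0.0], [0.0, -0.0, -1.0]]
contact_force: [-2.3, -0.2, 2.2]
gripper_width: 0.042
grip_force: 29.9
```

>>> send_rows([
  [[0,-0.0005,-0.0004],[0,0,0]],
  [[0,0,0],[0,0,-4]],
  [[0,0,0],[0,0,-7]],
  [[0,0,0],[0,0,-7]],
  [[0,0,0],[0,0,-7]],
])

```text
clock: 13.45
tcp_pos: [0.5714, 0.1506, 0.1312]
tool_rot: [[-0.369, 0.93, -0.001], [0.93, 0.369, 0.0], [0.001, -0.001, -1.0]]
contact_force: [-3.6, 1.7, 1.7]
gripper_width: 0.0415
grip_force: 29.9
```

>>> send_rows([
  [[0,0,0],[0,0,-7]],
  [[0,0,0],[0,0,-7]],
  [[0,0,0],[0,0,-7]],
  [[0,0,0],[0,0,-7]],
  [[0,0,0],[0,0,-7]],
])

```text
clock: 13.95
tcp_pos: [0.5713, 0.1506, 0.1311]
tool_rot: [[-0.835, 0.55, -0.001], [0.55, 0.835, 0.0], [0.001, -0.0, -1.0]]
contact_force: [-3.1, 1.6, 2.0]
gripper_width: 0.0421
grip_force: 29.9
```

>>> send_rows([
  [[0,0,0],[0,0,-7]],
  [[0,0,0],[0,0,-7]],
  [[0,0,0],[0,0,-7]],
  [[0,0,0],[0,0,-7]],
  [[0,0,0],[0,0,-7]],
])

```text
clock: 14.45
tcp_pos: [0.5712, 0.1506, 0.1311]
tool_rot: [[-1.0, -0.028, -0.001], [-0.028, 1.0, 0.0], [0.001, 0.0, -1.0]]
contact_force: [-3.2, 1.8, 0.6]
gripper_width: 0.0418
grip_force: 29.9
```

>>> send_rows([
  [[0,0,0],[0,0,-7]],
  [[0,0,0],[0,0,-7]],
  [[0,0,0],[0,0,0]],
  [[0,0,0],[0,0,0]],
])

```text
clock: 14.85
tcp_pos: [0.5713, 0.1505, 0.1311]
tool_rot: [[-0.965, -0.262, -0.001], [-0.262, 0.965, 0.0], [0.001, 0.001, -1.0]]
contact_force: [-4.0, 1.7, 1.6]
gripper_width: 0.0415
grip_force: 29.9
```

>>> send_rows([
  [[0.0008,0.0007,0],[0,0,0]],
  [[0,0,0],[0,0,0]],
  [[0,0,0],[0,0,0]],
])

```text
clock: 15.15
tcp_pos: [0.5712, 0.1505, 0.1314]
tool_rot: [[-0.965, -0.264, 0.001], [-0.264, 0.965, -0.0], [-0.0, -0.0, -1.0]]
contact_force: [-1.4, -1.2, 1.5]
gripper_width: 0.0417
grip_force: 29.9
```

>>> send_rows([
  [[0,0,0],[0,0,0]],
  [[0,0,0],[0,0,0]],
  [[0,0,0],[0,0,0]],
  [[0,0,0],[0,0,0]],
  [[0,0,0],[0,0,0]],
], fingers=0)

```text
clock: 15.65
tcp_pos: [0.5711, 0.1508, 0.1313]
tool_rot: [[-0.964, -0.265, 0.0], [-0.265, 0.964, 0.0], [-0.0, -0.0, -1.0]]
contact_force: [-0.4, -0.4, -1.0]
gripper_width: 0.0785
grip_force: 0.0
```

>>> send_rows([
  [[0,0,0],[0,0,0]],
  [[0,0,0],[0,0,0]],
  [[0,0,0],[0,0,0]],
  [[0,0,0],[0,0,0]],
])

```text
clock: 16.05
tcp_pos: [0.5709, 0.1508, 0.1313]
tool_rot: [[-0.964, -0.265, -0.0], [-0.265, 0.964, 0.0], [0.0, 0.0, -1.0]]
contact_force: [-0.4, 0.8, 0.9]
gripper_width: 0.0873
grip_force: 0.0
```

Ascend, then back off so the wrist camera sees the crank.

>>> send_rows([
  [[0,0,-0.02],[0,0,0]],
  [[0,0,-0.04],[0,0,0]],
  [[0,0,-0.04],[0,0,0]],
  [[0,0,-0.04],[0,0,0]],
  [[-0.03,0,0],[0,0,0]],
])

```text
clock: 16.55
tcp_pos: [0.6013, 0.1589, 0.2785]
tool_rot: [[-0.964, -0.264, 0.009], [-0.264, 0.964, 0.004], [-0.01, 0.001, -1.0]]
contact_force: [0.2, -0.0, 0.8]
gripper_width: 0.0877
grip_force: 0.0
```

>>> send_rows([
  [[-0.04,0,0],[0,0,0]],
  [[-0.02,0,0],[0,0,0]],
  [[0,0,0],[0,0,0]],
  [[0,0,0],[0,0,0]],
])

```text
clock: 16.95
tcp_pos: [0.6572, 0.1744, 0.2706]
tool_rot: [[-0.964, -0.265, -0.001], [-0.265, 0.964, -0.0], [0.001, -0.0, -1.0]]
contact_force: [0.2, 0.4, -0.5]
gripper_width: 0.0879
grip_force: 0.0
```

Run:
```python
from h import *
import cv2
k=calibration('wrist');np.savez('w3.npz',**k)
im=grab_frame('wrist');u,v=proj('wrist',[.54,.142,.15],k).round().astype(int);x0,y0=max(u-75,0),max(v-75,0);print(x0,y0)
a=im[y0:y0+150,x0:x0+150];b=grab_frame('scene')[165:265,230:330]
cv2.imwrite('pics/f.png',np.hstack([cv2.resize(a,(400,400)),cv2.resize(b,(400,400),interpolation=2)])[...,::-1])
print(a.shape,manip.read_state()['clock'],proj('wrist',[.5715,.15,.16],k))
```

```text
248 0
(150, 150, 3) 17.05 [322.58178562 102.79954224]
```

View pics/f.png

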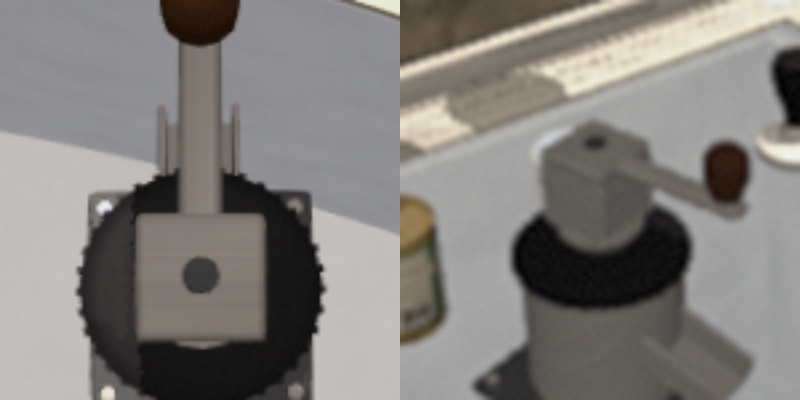

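The crank sits flush on the flange, with its hub dot at (200,275) in the left crop. The arm lies centred over the spout (arm x≈200, spout x≈160–240). The robot is clear.

```bash
python3 -c "
from rig import *
print(finish_job())"
```

```text
the job is handed in; nothing more can be done
None
```

The crank is fully home on the spindle and wound about 109° round so its arm lies over the spout. The gripper is clear, the tin, glass and tamper were never touched, and the job was handed in at about 17 s.

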